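# Open the kitting bay gate and latch it back

## Task

Press the thumb lever on top of the bay's gate to lift the latch bar between the cheek and the hood of its keeper, swing the gate out, and leave it latched back: the bar dropped level into the catch of the hold-back post. Work only by the thumb lever and the gate, not the bar itself; go gently (never more than 20 N on the gate or its latch, never flinging it), and leave the bins and other things standing about undisturbed.

Things in the scene. Friction and masses are not known exactly. Their poses are not given: they have to be found in the camera images.
- bay: low three-sided kitting bay of steel tube posts and rails, about 245 mm wide, 220 deep, 165 high; origin on the table under the hinge axis of its front gate. x points into the bay, z up; the shut gate runs along -y from the hinge and opens towards -x, out of the bay
- gate_axis (a point): point on the gate's vertical hinge axis, 178 mm above the table; axes of the bay
- gate_hinge (a joint): opening angle of the gate (rad): 0 shut, grows as it swings out towards -x of the bay (clockwise from above), 1.57 at right angles. It stays where it is left (friction 0.1 N m)
- gate: wire-filled steel tube gate, 16 mm thick, 10 to 200 mm out from the hinge axis, 22 to 150 mm above the table, with the latch it carries on top; origin on the hinge axis at table height, gate along its own -y, turning with it
- latch_pivot (a joint): angle of the latch (rad): 0 with the bar level, its rest in either catch; grows as the thumb lever goes down and the bar up. Level pivot square to the gate, 145 mm out from the hinge axis, 170 mm above the table; thumb lever on the hinge side, bar on the far side, one rigid rocker
- thumb_lever: dark steel thumb lever on the gate's top: a tray 58 mm along the gate, 40 mm wide between two rims (5 mm thick, 12 high) along its front and back, open at both ends. Takes about 2 N down at its middle, where it can go down 17 mm at most (0.32 rad) once the bar is out of the keeper. Origin on the latch pivot
- lever_tray (a point): middle of the tray's floor (upper face), 55 mm from the pivot towards the hinge, 90 mm out from the hinge axis, 178 mm above the table at rest; axes of the latch (y along the gate towards the hinge, z up)
- latch_bar: plain steel gravity bar, 12 mm thick, 18 mm high, from the pivot to 92 mm beyond it, its end lying between the cheeks of the keeper; origin on the pivot
- bar_under (a point): point on the underside of the bar, 79 mm out from the pivot (224 mm from the hinge axis), 161 mm above the table at rest
- latch_post (a point): foot of the latch post, on the table, 224 mm from the hinge axis along the shut gate. Its head is the keeper: bar between two cheeks (10 mm long, 2.5 mm play) under a sprung hood. Head height is set by hand and not known: front cheek's top 3 to 17 mm above the resting bar's underside. The bar slides out between cheek and hood
- bar_end (a point): middle of the bar's free end, 92 mm out from the pivot, at rest under the hood of the keeper. The hood's gap is 21.5 mm over the cheek for the 18 mm bar: lift until the bar touches the hood (tray down 4 to 14 mm); beyond, the hood yields only 1 mm per 18 N at the tray (4 mm of hood at most)
- holdback: free-standing hold-back post in front of the bay, 70 x 90 mm foot, 205 mm high, its catch 224 mm from the hinge axis; the gate stands over it when open 1.4 to 1.75 rad. Origin on the table under the hinge axis; -x points to the post; y is the way the opening bar travels there
- holdback_pocket (a point): middle of the catch's pocket, level with the resting bar's underside within 2 mm; axes as holdback. From -y: a 28 mm ramp that lifts the bar 9 to 11 mm, a cheek with its far face at y = -8.5 mm, the open pocket, a black rubber pad with its face at y = +8.5 mm, taller than the lifted bar, yielding 1 mm per 1 N over 9 mm. Level bar between cheek and pad = latched back
- bay_bin0: red open-fronted stock bin 165 x 88 x 75 mm standing in the bay (bystander); origin under its centre
- bay_bin1: second such red bin beside it in the bay (bystander); origin under its centre
- shaft_seal: black rubber shaft seal ring, 64 mm across, 9 mm high, lying on the table in front of the gate (bystander; the gate passes 13 mm over it); origin under its centre
- carton: small cardboard carton 75 x 100 x 55 mm (bystander); origin under its centre
- paper_cup: plain paper cup, 76 mm across, 95 mm high (bystander); origin under its centre
- tape_measure: blue tape measure case 62 x 34 x 58 mm (bystander); origin under its centre
- trim_knife: closed grey trimming knife 150 x 26 x 16 mm (bystander); origin under its centre
- grease_tin: plain steel tin, 72 mm across, 85 mm high (bystander); origin under its centre
There are look-alikes about, which are no part of the job. Of the things that look like the holdback, the smallest one is meant.

How it is judged (in metres and radians):
On the way, in this order (a step that is already met when the one before it is completed fails the run):
1. the bar leaves the keeper with a finger on the thumb lever (gate between 0.05 and 0.5 rad) (value of joint gate_hinge between 0.05 and 0.5 rad and contact force between the fingers and thumb_lever above 0.5 N), for 0.04 s.
2. the gate is swung well out (past 0.6 rad) (value of joint gate_hinge above 0.6 rad), for 0.1 s.
At the end, for the whole second after the job is handed in: The gate stands still, open by more than 1.3 rad, with the bar within 8 mm of the middle of the hold-back pocket (between its cheek and pad) and dropped level (latch angle under 0.05 rad) (y of bar_under in the frame of holdback_pocket between -0.008 and 0.008 m and value of joint latch_pivot below 0.05 rad and value of joint gate_hinge above 1.3 rad and velocity of joint gate_hinge between -0.05 and 0.05 rad/s); the robot touches nothing.
It fails at once if more than 20 N on the gate, its thumb lever or its latch (contact force between any of the fingers, the arm and gate above 20 N).
It fails at once if the latch bar itself pushed or gripped (over 3 N) (contact force between any of the fingers, the arm and latch_bar above 3 N).
It fails at once if the gate flung (faster than 2.5 rad/s) (velocity of joint gate_hinge above 2.5 rad/s or velocity of joint gate_hinge below -2.5 rad/s).
It fails at once if a bystander shifted by more than 25 mm (distance of any of bay_bin0, bay_bin1, shaft_seal, carton, paper_cup, tape_measure, trim_knife, grease_tin from where it was at the start of the episode above 0.025 m).
It also fails if it takes over 48 s, if anything falls off the work surface, if the arm or the gripper's body presses on something with over 40 N, if the wrist force passes 120 N, or if a joint passes its speed limit or range.

## Robot

A 6-joint arm with a two-finger parallel gripper is mounted at the origin on the work surface. World frame = base frame: x ahead of the robot, y to its left, z up, the work surface at z = 0. Lengths are in m, angles in degrees, forces in N, time in s.
With the tool pointing down it reaches from about 0.25 to 0.725 m from the base axis. Payload 9.7 kg.
Tool frame: the origin (TCP) lies at the very end of the fingers, on their centre line; the grasp point (between the pads) lies manip.grasp_offset behind it (manip.grasp_offset is the distance from the TCP to the grasp point, in m); x points along the fingers, y is the direction in which the jaws open and shut, and the axes are right-handed (so a half turn about x gives the same grasp; the last joint's range is limited). The gripper opens to 85 mm and grips with 20 to 120 N. Pads are 22 mm wide; open, the fingers measure 114 mm over their backs; the gripper's body (76 mm by 85 mm) begins 54 mm behind the grasp point. The pads swing forward as they close: fully open they stand 13 mm farther back than shut.
Start: joints at [0, 4.979, 10.078, 95.1, 0, 90], TCP at [0.55, -0, 0.231] pointing down, gripper open.
Joint ranges: [-179.16, 179.16], [-48.56, 103.87], [-65.8, 70.77], [-126.05, 130.52], [-82.76, 87.17], [-180, 180]. Speed limits (degrees/s): [127.2, 127.2, 147.25, 180, 180, 180].

## Interface

Orientations are given as a 3x3 rotation matrix whose columns are the frame's x, y, z axes.
In Python, from workcell import manip gives the robot as it stands. The module is installed in compiled form; this text tells all that it offers.
- The arm moves only by the shell command python3 -m handwheel 'ROWS' [FORCE]. ROWS is JSON, a list of rows, each a list of 3 entries, a list of its own where there are three numbers: the closure in counts, from 0 (fully open) to 255 (shut), then the shift along the tool's x, y, z in mm, then the turn, a rotation vector about the tool's x, y, z in degrees. In form: [[gripper, [x, y, z], [wx, wy, wz]], ...]. A call has 1 to 5 rows; each row is the pose to reach, as a shift and turn from the pose measured when the call began, along the tool's axes at that moment; what a row does not reach only later rows make up. A row lasts 1/10 s, in which the tool goes at most 50 mm and 8.59 degrees, less where a joint would pass 70% of its speed; a pose out of reach is approached as far as the arm can. A call with a gripper value outside its range is refused whole. The fingers move at their own pace and stop on an object; FORCE is the grip in N (left out, the last holds). Time passes only in rows, so rows that repeat a pose let the fingers close. It gives the time, the measured TCP pose, the force and the opening at its end, in the units of the state.
- manip.observe(): the state, without advancing time (a new reading comes with each control period).
- manip.read_camera(name): name is "scene" or "side" or "wrist"; returns a dict with "pixels" (420x560x3 uint8, blue, green, red), "fx", "fy", "cx", "cy" (pixels), "pose" (4x4, takes a point from camera to world coordinates). Camera axes: x right, y down, z forward; pixel columns grow to the right and rows downward; lengths in m; the calibration is good to about 2 mm. The wrist camera is an equidistant fisheye: a pixel r from the principal point sees the ray r / f radians off the axis. A picture is of the moment at which its call begins. There is no depth.
- manip.finish_job(): hands the job in, once; it reports no verdict.
The state is a dict: "clock": time; "q": joint angles; "joint_vel": joint speeds; "effort": joint torques, N m; "tcp_pos": TCP position; "eef_rot": TCP orientation; "wrist_force": force on the tool from outside, world axes, zero at the start; "ft_torque": the same for the moment, N m; "grip_width": opening from 0.0 (shut) to 1.0 (fully open).
Only numpy, scipy, OpenCV 4.12 (cv2) and the standard library are available. Lean on these libraries where they do the work, as an engineer would, in place of code of your own. Each camera call takes 0.05 s, during which the arm holds its last target.

## Working session

There is one attempt and no reset: what is moved stays moved. The work goes in short steps, Python scripts to look and compute and a shell command to move; the robot and the scene stay as the last step left them, time stands still between calls to the robot, and variables do not carry over. Pictures are saved under pics/ and viewed, and the job is handed in when it is done.

```bash
mkdir -p pics
python3 - <<'E'
from workcell import manip
import cv2, numpy as np
s=manip.observe(); print(s, manip.grasp_offset)
for n in ["scene","side","wrist"]:
    c=manip.read_camera(n); cv2.imwrite(f"pics/{n}0.png",c["pixels"])
    print(n,c["fx"],c["fy"],c["cx"],c["cy"],np.round(c["pose"],4).tolist())
E
```

```text
{'clock': 0.0, 'q': array([-6.48811343e-04,  5.01105472e+00,  1.00326338e+01,  9.51000892e+01,
        7.03724773e-04,  9.00007536e+01]), 'joint_vel': array([-0.09259803,  0.00357744, -0.02012281,  0.02056243, -0.07783123,
        0.10698464]), 'effort': array([ 7.68234549e-04, -5.20392072e+01,  4.64802504e+01,  1.63646933e-02,
        2.23589603e-05, -6.77332673e-05]), 'tcp_pos': array([ 5.49755498e-01, -2.72491349e-06,  2.30567211e-01]), 'eef_rot': array([[-1.37025813e-03,  9.99999061e-01, -2.44932885e-05],
       [ 1.22978310e-05, -2.44764603e-05, -1.00000000e+00],
       [-9.99999061e-01, -1.37025843e-03, -1.22642804e-05]]), 'wrist_force': array([0.16207232, 0.28628935, 0.08581095]), 'ft_torque': array([-0.00338562,  0.01892229,  0.02024242]), 'grip_width': 1.001708013436958} 0.0187
scene 414.53576519982096 414.53576519982096 279.1441901314553 215.95625712934944 [[-0.7145, 0.5472, -0.436, 1.1541], [0.6997, 0.5574, -0.4469, 0.5317], [-0.0015, -0.6244, -0.7811, 1.0589], [0.0, 0.0, 0.0, 1.0]]
side 406.0930595157187 406.0930595157187 281.20268371060155 199.41969338319683 [[0.9985, -0.0185, 0.051, 0.5749], [-0.0517, -0.61, 0.7907, -0.9577], [0.0165, -0.7922, -0.6101, 0.8432], [0.0, 0.0, 0.0, 1.0]]
wrist 325.19226210127806 325.19226210127806 279.0910530038105 212.02468432244524 [[1.0, 0.0006, -0.0001, 0.5508], [0.0005, -0.9614, -0.275, 0.0694], [-0.0002, 0.275, -0.9614, 0.3731], [0.0, 0.0, 0.0, 1.0]]
```

View pics/scene0.png

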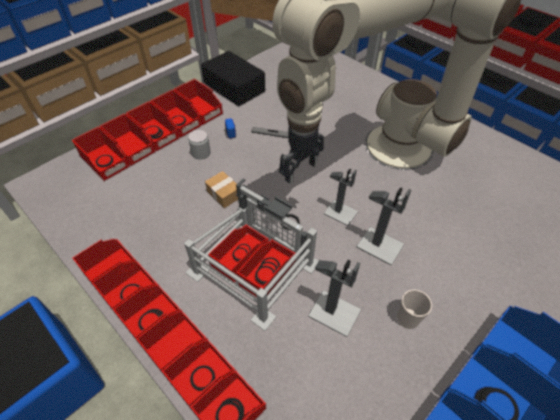

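View pics/side0.png

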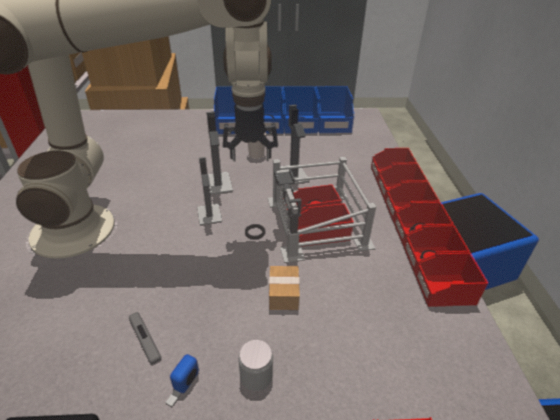

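View pics/wrist0.png

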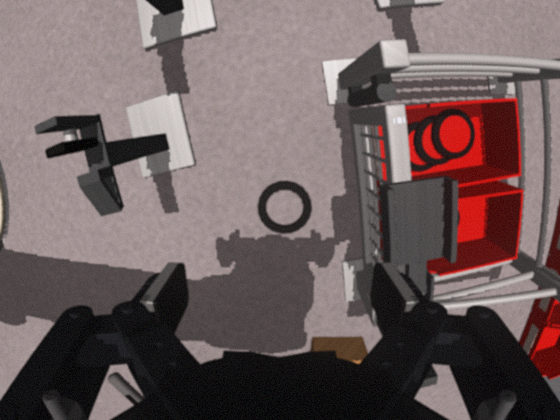

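Run:
```python
import cv2
a=cv2.imread("pics/scene0.png")[150:340,170:450]; cv2.imwrite("pics/scene0z.png",cv2.resize(a,None,fx=2.8,fy=2.8,interpolation=cv2.INTER_CUBIC))
a=cv2.imread("pics/side0.png")[90:270,180:400]; cv2.imwrite("pics/side0z.png",cv2.resize(a,None,fx=3.3,fy=3.3,interpolation=cv2.INTER_CUBIC))
```

```text
(no output)
```

View pics/scene0z.png

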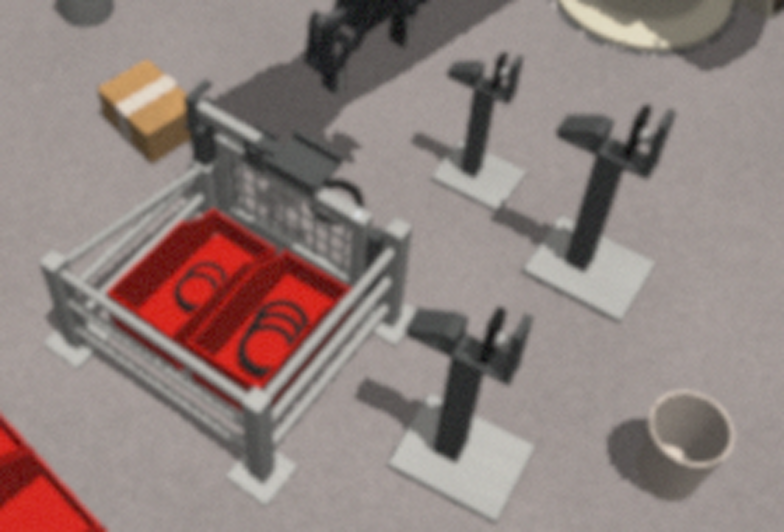

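View pics/side0z.png

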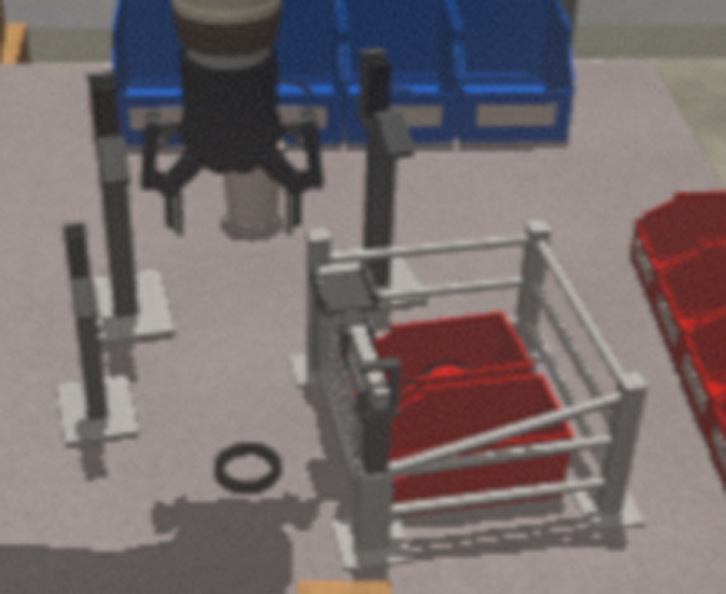

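```bash
cat > h.py <<'E'
import numpy as np, cv2
from workcell import manip
def ray(c,name,u,v):
    x=(u-c["cx"])/c["fx"]; y=(v-c["cy"])/c["fy"]
    if name=="wrist":
        r=np.hypot(x,y); d=np.array([x/r*np.sin(r),y/r*np.sin(r),np.cos(r)]) if r>0 else np.array([0,0,1.])
    else: d=np.array([x,y,1.]); d/=np.linalg.norm(d)
    P=np.array(c["pose"]); return P[:3,3],P[:3,:3]@d
def plane(c,name,u,v,z):
    o,d=ray(c,name,u,v); return o+d*(z-o[2])/d[2]
def tri(rs):
    A=np.zeros((3,3));b=np.zeros(3)
    for o,d in rs:
        M=np.eye(3)-np.outer(d,d);A+=M;b+=M@o
    p=np.linalg.solve(A,b); return p,[np.linalg.norm((np.eye(3)-np.outer(d,d))@(p-o)) for o,d in rs]
def proj(c,name,p):
    P=np.array(c["pose"]); q=P[:3,:3].T@(np.array(p)-P[:3,3])
    if name=="wrist":
        t=np.arctan2(np.hypot(q[0],q[1]),q[2]);k=t/np.hypot(q[0],q[1]);return c["cx"]+c["fx"]*q[0]*k,c["cy"]+c["fy"]*q[1]*k
    return c["cx"]+c["fx"]*q[0]/q[2],c["cy"]+c["fy"]*q[1]/q[2]
E
python3 - <<'E'
import cv2
a=cv2.imread("pics/wrist0.png")[20:330,320:560]; cv2.imwrite("pics/wrist0z.png",cv2.resize(a,None,fx=1.9,fy=1.9,interpolation=cv2.INTER_CUBIC))
a=cv2.imread("pics/wrist0.png")[0:230,20:240]; cv2.imwrite("pics/wrist0y.png",cv2.resize(a,None,fx=2.5,fy=2.5,interpolation=cv2.INTER_CUBIC))
E
```

```text
(no output)
```

View pics/wrist0z.png

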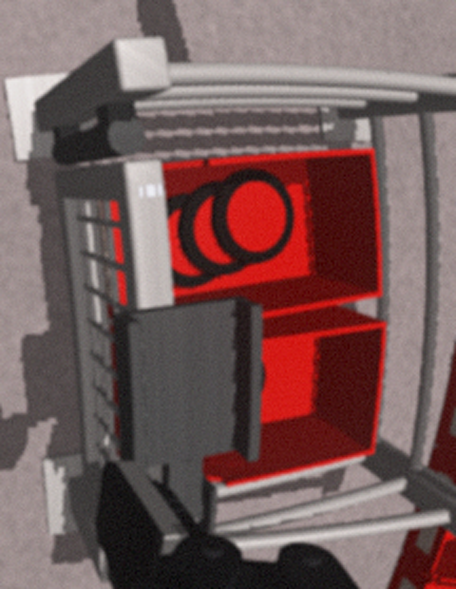

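View pics/wrist0y.png

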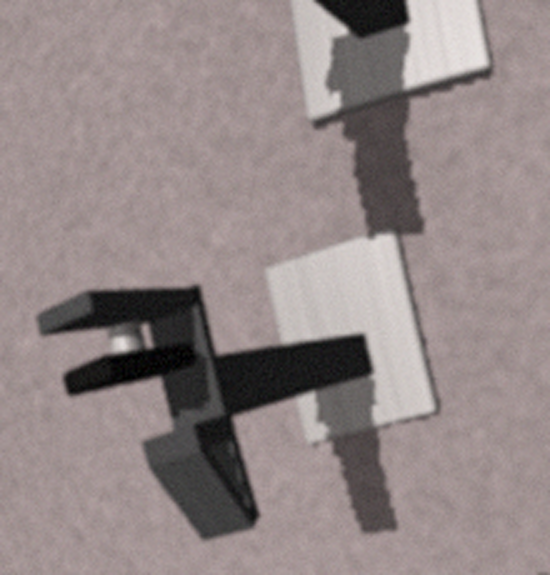

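Run:
```python
from h import *
c=manip.read_camera("wrist")
for u,v,z in [(132,312,.178),(237,300,.178),(238,458,.178),(122,462,.178),(148,165,.15),(150,300,.15),(140,45,.165),(125,135,.15)]:
    print((u,v),plane(c,"wrist",320+u/1.9,20+v/1.9,z).round(4))
# holdback foot corners small
for u,v in [(265,268),(398,232),(437,410),(308,445)]:
    print("hb",plane(c,"wrist",20+u/2.5,v/2.5,0.006).round(4))
for u,v in [(310,125),(490,70)]:
    print("hb2",plane(c,"wrist",20+u/2.5,v/2.5,0.006).round(4))
```

```text
(132, 312) [0.6209 0.032  0.178 ]
(237, 300) [0.661  0.0372 0.178 ]
(238, 458) [ 0.6714 -0.0234  0.178 ]
(122, 462) [ 0.6229 -0.0228  0.178 ]
(148, 165) [0.6346 0.0828 0.15  ]
(150, 300) [0.6381 0.0314 0.15  ]
(140, 45) [0.6261 0.1249 0.165 ]
(125, 135) [0.6253 0.0934 0.15  ]
hb [0.3676 0.0947 0.006 ]
hb [0.4366 0.106  0.006 ]
hb [0.4531 0.0222 0.006 ]
hb [0.3859 0.0072 0.006 ]
hb2 [0.3918 0.1625 0.006 ]
hb2 [0.4795 0.1805 0.006 ]
```

```bash
python3 -m handwheel '[[255,[0,30,25],[0,0,0]],[255,[0,60,50],[0,0,0]],[255,[0,90,70],[0,0,0]],[255,[0,90,70],[0,0,0]],[255,[0,90,70],[0,0,0]]]' 20
python3 - <<'E'
from h import *
for n in ["wrist","scene","side"]:
    c=manip.read_camera(n); cv2.imwrite(f"pics/{n}1.png",c["pixels"])
E
```

```text
clock: 0.7
tcp_pos: [0.6399, -0.0704, 0.2295]
eef_rot: [[-0.003, 1.0, -0.001], [0.0, -0.001, -1.0], [-1.0, -0.003, -0.0]]
wrist_force: [0.3, 0.1, 0.2]
grip_width: 0.142
```

View pics/wrist1.png

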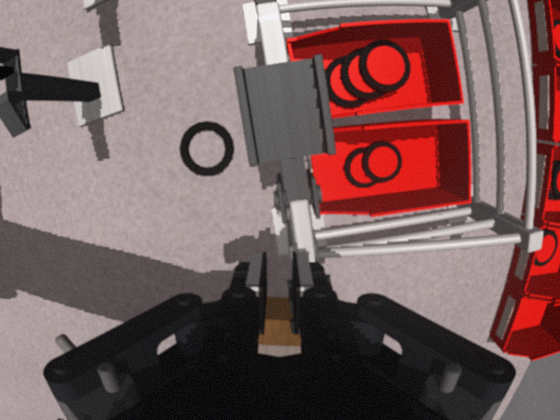

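View pics/side1.png

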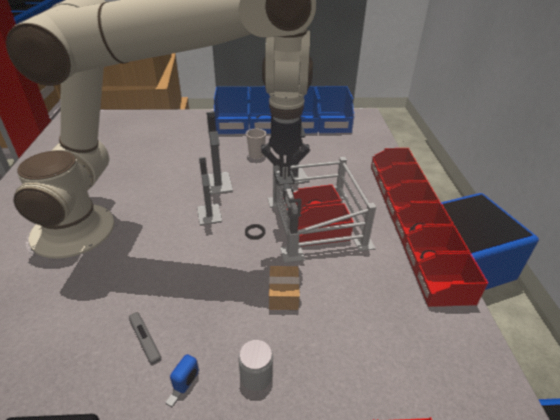

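Run:
```python
import cv2
a=cv2.imread("pics/wrist1.png")[0:270,200:360]; cv2.imwrite("pics/wrist1z.png",cv2.resize(a,None,fx=2.2*1.7/1.7,fy=2.2,interpolation=cv2.INTER_CUBIC))
a=cv2.imread("pics/wrist1.png")[30:180,215:365]; cv2.imwrite("pics/wrist1t.png",cv2.resize(a,None,fx=4,fy=4,interpolation=cv2.INTER_CUBIC))
```

```text
(no output)
```

View pics/wrist1z.png

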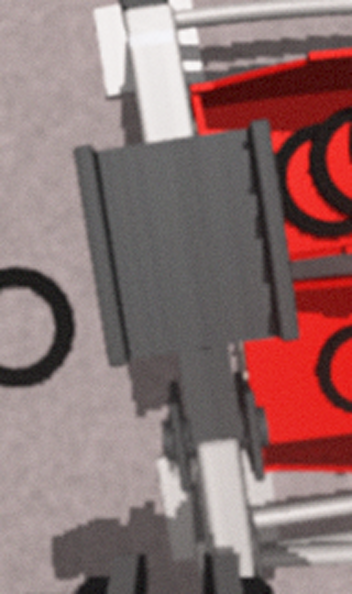

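View pics/wrist1t.png

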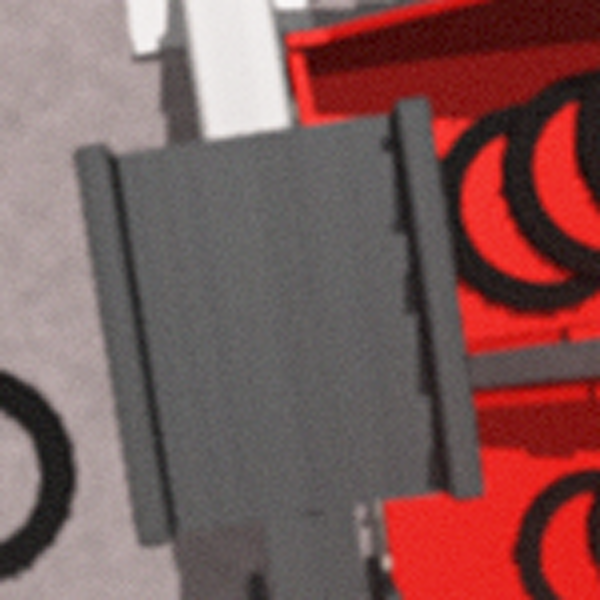

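Run:
```python
from h import *
c=manip.read_camera("wrist")
P={}
for n,u,v in [("fo_h",76,150),("fo_b",140,545),("fi_h",108,148),("fi_b",175,540),("bi_h",398,105),("bi_b",455,497),("bo_h",428,98),("bo_b",482,492)]:
    P[n]=plane(c,"wrist",215+u/4,30+v/4,.190); print(n,P[n].round(4))
m=sum(P.values())/8; d=(P["fo_b"]-P["fo_h"]+P["bo_b"]-P["bo_h"]+P["fi_b"]-P["fi_h"]+P["bi_b"]-P["bi_h"]); L=np.linalg.norm(d)/4; d/=np.linalg.norm(d)
w=(P["bi_h"]+P["bi_b"]-P["fi_h"]-P["fi_b"])/2
print("centre",m.round(4),"dir",d.round(4),"ang",np.degrees(np.arctan2(d[1],d[0])),"len",L,"w",np.linalg.norm(w))
h=m-.09*d; print("hinge",h.round(4))
# gate top rail at .15 both sides, from z image
for u,v in [(140,140),(192,137),(127,10),(170,10)]:
    print(plane(c,"wrist",200+u/2.2,v/2.2,.15).round(4))
f=lambda x:np.array(x)
hb=np.array([.411,.0575]); e=hb-h[:2]; print("to foot",np.linalg.norm(e),np.degrees(np.arctan2(e[1],e[0])))
```

```text
fo_h [0.6151 0.0312 0.19  ]
fo_b [ 0.6237 -0.0255  0.19  ]
fi_h [0.6196 0.0314 0.19  ]
fi_b [ 0.6287 -0.0248  0.19  ]
bi_h [0.66   0.0377 0.19  ]
bi_b [ 0.6686 -0.0184  0.19  ]
bo_h [0.6642 0.0389 0.19  ]
bo_b [ 0.6725 -0.0176  0.19  ]
centre [0.644  0.0066 0.19  ] dir [ 0.152  -0.9884 -0.    ] ang -81.25569943085695 len 0.05701107648239806 w 0.040625381938274724
hinge [0.6304 0.0956 0.19  ]
[0.6298 0.0403 0.15  ]
[0.6458 0.0412 0.15  ]
[0.6255 0.0843 0.15  ]
[0.639  0.0841 0.15  ]
to foot 0.22263513070609536 -170.14858417534398
```

```bash
python3 -m handwheel '[[255,[0,1,-40],[-4,0,0]],[255,[0,2.7,-80],[-8.7,0,0]],[255,[0,2.7,-87],[-8.7,0,0]],[255,[0,2.7,-87],[-8.7,0,0]],[255,[0,2.7,-87],[-8.7,0,0]]]' 20
python3 - <<'E'
from h import *
for n in ["wrist","scene","side"]:
    c=manip.read_camera(n); cv2.imwrite(f"pics/{n}2.png",c["pixels"])
a=cv2.imread("pics/side2.png")[120:260,220:380];b=cv2.imread("pics/scene2.png")[140:280,210:370]
cv2.imwrite("pics/z2.png",cv2.resize(np.hstack([a,b]),None,fx=2.5,fy=2.5,interpolation=cv2.INTER_CUBIC))
print(manip.observe()["grip_width"])
E
```

```text
clock: 1.4
tcp_pos: [0.6416, 0.0173, 0.2322]
eef_rot: [[0.001, 0.988, 0.152], [-0.0, 0.152, -0.988], [-1.0, 0.001, 0.0]]
wrist_force: [0.6, -0.3, 0.5]
grip_width: 0.002
-0.003179003900488036
```

View pics/wrist2.png

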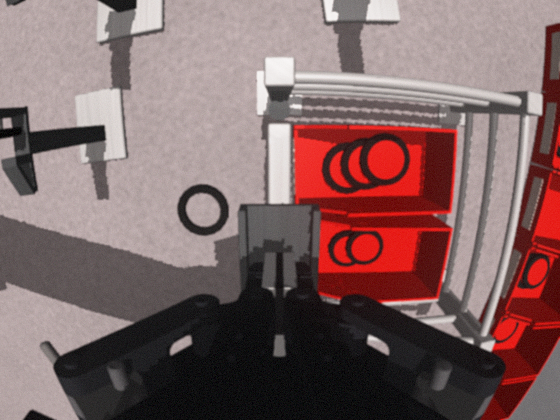

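View pics/z2.png

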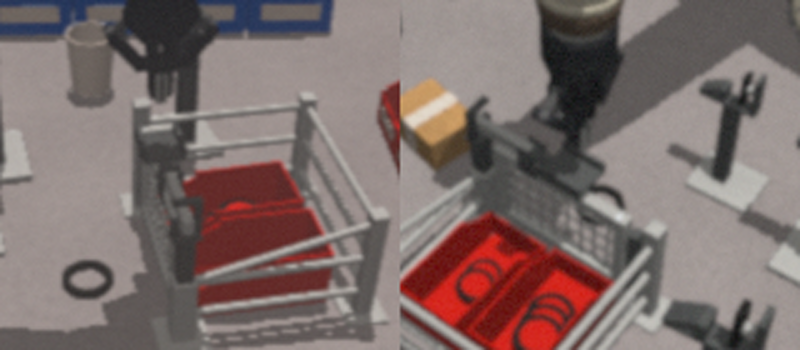

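```bash
python3 -m handwheel '[[255,[25,1,0],[0,0,0]],[255,[48,1,0],[0,0,0]],[255,[48,1,0],[0,0,0]],[255,[48,1,0],[0,0,0]]]' 20;  python3 - <<'E'
from h import *
s=manip.observe();print(s["tcp_pos"],s["wrist_force"])
c=manip.read_camera("wrist"); cv2.imwrite("pics/wrist3.png",cv2.resize(c["pixels"][180:340,180:380],None,fx=3,fy=3))
E
```

```text
clock: 1.95
tcp_pos: [0.6426, 0.016, 0.1842]
eef_rot: [[-0.0, 0.989, 0.149], [-0.0, 0.149, -0.989], [-1.0, -0.0, 0.0]]
wrist_force: [-0.8, 0.8, 0.2]
grip_width: 0.001
[0.64263235 0.01600761 0.1842301 ] [-0.77023663  0.75076339  0.16375083]
```

View pics/wrist3.png

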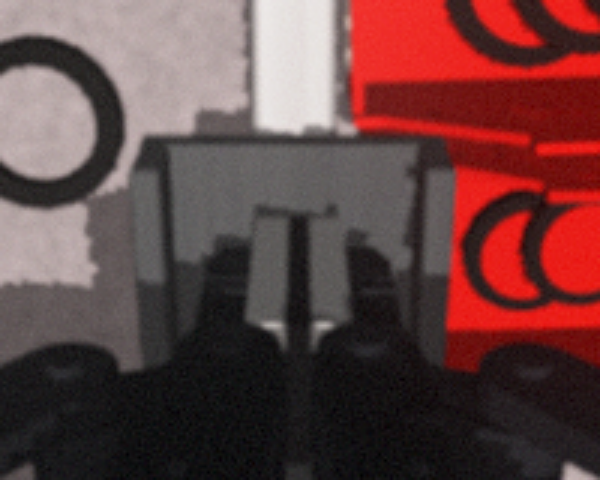

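```bash
python3 -m handwheel '[[255,[4,0,0],[0,0,0]],[255,[6,0,0],[0,0,0]],[255,[7,0,0],[0,0,0]],[255,[7,0,0],[0,0,0]]]'; python3 -m handwheel '[[255,[1,0,0],[0,0,0]],[255,[2,0,0],[0,0,0]],[255,[2,0,0],[0,0,0]]]'; python3 -m handwheel '[[255,[1,0,0],[0,0,0]],[255,[1,0,0],[0,0,0]]]'
```

```text
clock: 2.4
tcp_pos: [0.6431, 0.0162, 0.1781]
eef_rot: [[0.001, 0.989, 0.15], [-0.0, 0.15, -0.989], [-1.0, 0.001, 0.0]]
wrist_force: [0.2, 0.4, -0.1]
grip_width: -0.003
clock: 2.7
tcp_pos: [0.6431, 0.0164, 0.1762]
eef_rot: [[0.002, 0.989, 0.15], [0.0, 0.15, -0.989], [-1.0, 0.002, 0.0]]
wrist_force: [-0.7, 1.3, 2.4]
grip_width: -0.004
clock: 2.9
tcp_pos: [0.6431, 0.0165, 0.1752]
eef_rot: [[0.002, 0.989, 0.15], [0.0, 0.15, -0.989], [-1.0, 0.002, 0.0]]
wrist_force: [-0.3, 1.0, 1.6]
grip_width: -0.002
```

```bash
python3 -m handwheel '[[255,[0.7,0,0],[0,0,0]],[255,[0.7,0,0],[0,0,0]]]'|grep -E "tcp|force"; python3 -m handwheel '[[255,[0.6,0,0],[0,0,0]],[255,[0.6,0,0],[0,0,0]]]'|grep -E "tcp|force"
```

```text
tcp_pos: [0.6431, 0.0165, 0.1744]
wrist_force: [-0.8, 0.7, 2.8]
tcp_pos: [0.643, 0.0166, 0.1737]
wrist_force: [-0.5, 0.8, 2.2]
```

```bash
python3 -m handwheel '[[255,[0.6,0,0],[0,0,0]],[255,[0.6,0,0],[0,0,0]]]'|grep -E "tcp|force"
```

```text
tcp_pos: [0.6431, 0.0166, 0.173]
wrist_force: [-0.7, 2.2, 1.1]
```

```bash
python3 -m handwheel '[[255,[0.6,0,0],[0,0,0]],[255,[0.6,0,0],[0,0,0]]]'|grep -E "tcp|force"
```

```text
tcp_pos: [0.643, 0.0166, 0.1723]
wrist_force: [-0.6, 0.7, 1.6]
```

```bash
python3 -m handwheel '[[255,[0.7,0,0],[0,0,0]],[255,[0.7,0,0],[0,0,0]]]'|grep -E "tcp|force"
```

```text
tcp_pos: [0.643, 0.0167, 0.1714]
wrist_force: [-0.6, 1.2, 1.5]
```

```bash
python3 -m handwheel '[[255,[0.7,0,0],[0,0,0]],[255,[0.7,0,0],[0,0,0]]]'|grep -E "tcp|force"
```

```text
tcp_pos: [0.643, 0.0167, 0.1706]
wrist_force: [-0.5, 2.1, 1.5]
```

```bash
python3 -m handwheel '[[255,[0.7,0,0],[0,0,0]],[255,[0.7,0,0],[0,0,0]]]'|grep -E "tcp|force"
```

```text
tcp_pos: [0.643, 0.0167, 0.1698]
wrist_force: [-0.8, 1.1, 1.5]
```

```bash
python3 -m handwheel '[[255,[0.7,0,0],[0,0,0]],[255,[0.7,0,0],[0,0,0]]]'|grep -E "tcp|force"
```

```text
tcp_pos: [0.643, 0.0167, 0.1689]
wrist_force: [0.6, 2.1, 2.1]
```

```bash
python3 -m handwheel '[[255,[0.6,0,0],[0,0,0]],[255,[0.6,0,0],[0,0,0]]]'|grep -E "tcp|force"
```

```text
tcp_pos: [0.643, 0.0167, 0.1682]
wrist_force: [-1.2, 1.5, 1.8]
```

```bash
python3 -m handwheel '[[255,[0.6,0,0],[0,0,0]],[255,[0.6,0,0],[0,0,0]]]'|grep -E "tcp|force"
```

```text
tcp_pos: [0.643, 0.0166, 0.1676]
wrist_force: [-0.7, 0.7, 3.2]
```

```bash
python3 -m handwheel '[[255,[0.5,0,0],[0,0,0]],[255,[0.5,0,0],[0,0,0]]]'|grep -E "tcp|force"
```

```text
tcp_pos: [0.6431, 0.0167, 0.1674]
wrist_force: [-0.6, 1.7, 4.9]
```

```bash
python3 -m handwheel '[[255,[0.4,0,0],[0,0,0]],[255,[0.4,0,0],[0,0,0]]]'|grep -E "tcp|force"
```

```text
tcp_pos: [0.6431, 0.0167, 0.1673]
wrist_force: [-1.2, 1.7, 5.4]
```

Run:
```python
from h import *
for n in ["side","wrist"]:
    c=manip.read_camera(n); cv2.imwrite(f"pics/{n}4.png",c["pixels"])
cv2.imwrite("pics/side4z.png",cv2.resize(cv2.imread("pics/side4.png")[150:260,250:330],None,fx=5,fy=5,interpolation=cv2.INTER_CUBIC))
f=np.mean([manip.observe()["wrist_force"]for _ in range(5)],0);print(f)
```

```text
[-0.99802524  1.15418855  4.98611031]
```

View pics/side4z.png

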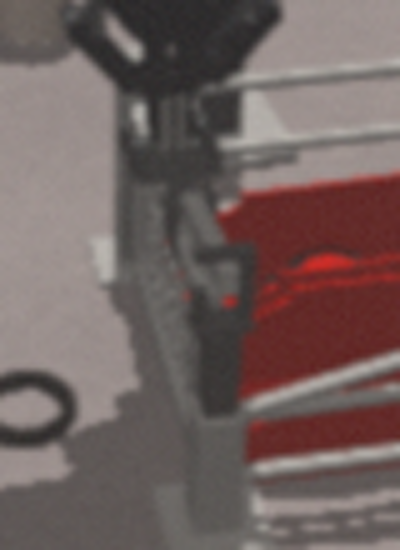

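```bash
python3 -m handwheel '[[255,[0.1,-2,0],[0,0,0]],[255,[0.1,-4,0],[0,0,0]],[255,[0.1,-4,0],[0,0,0]]]'|grep -E "tcp|force"
```

```text
tcp_pos: [0.6393, 0.016, 0.1675]
wrist_force: [3.0, 0.6, 4.3]
```

```bash
python3 -m handwheel '[[255,[0.1,-2,0],[0,0,0]],[255,[0.1,-2,0],[0,0,0]]]'|grep -E "tcp|force"; python3 -m handwheel '[[255,[0.1,-2,0],[1,0,0]],[255,[0.1,-2,0],[1,0,0]]]'|grep -E "tcp|force"
```

```text
tcp_pos: [0.6373, 0.0156, 0.1675]
wrist_force: [2.8, 1.8, 4.6]
tcp_pos: [0.6351, 0.0153, 0.1675]
wrist_force: [2.8, 1.0, 3.8]
```

```bash
python3 -m handwheel '[[255,[0.1,-2,0],[1.5,0,0]],[255,[0.1,-2,0],[1.5,0,0]]]'|grep -E "tcp|force";python3 - <<'E'
from h import *
o=[]
for n,r in [("side",(150,260,250,330)),("wrist",(160,340,180,380))]:
    c=manip.read_camera(n); cv2.imwrite(f"pics/{n}5.png",c["pixels"]); a=c["pixels"][r[0]:r[1],r[2]:r[3]]
    o.append(cv2.resize(a,(int(a.shape[1]*500/a.shape[0]),500),interpolation=cv2.INTER_CUBIC))
cv2.imwrite("pics/z5.png",cv2.resize(np.hstack(o),None,fx=.85,fy=.85))
E
```

```text
tcp_pos: [0.6329, 0.0151, 0.1675]
wrist_force: [1.8, 1.8, 5.2]
```

View pics/z5.png

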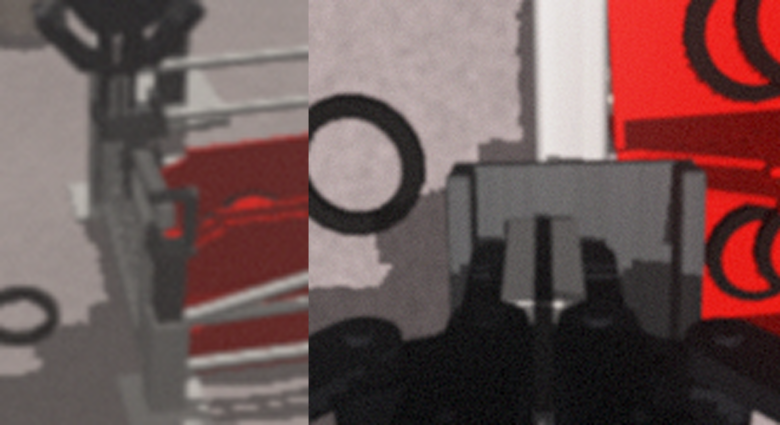

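```bash
python3 -m handwheel '[[255,[0,-4.2,-0.4],[3,0,0]],[255,[0.2,-8.3,-1],[6,0,0]],[255,[0.4,-12.5,-1.9],[9,0,0]],[255,[0.5,-16.5,-2.9],[12,0,0]],[255,[0.5,-20.5,-4.2],[15,0,0]]]';python3 - <<'E'
from h import *
o=[]
for n,r in [("side",(130,260,220,330)),("wrist",(160,340,180,380))]:
    c=manip.read_camera(n); cv2.imwrite(f"pics/{n}6.png",c["pixels"]); a=c["pixels"][r[0]:r[1],r[2]:r[3]]
    o.append(cv2.resize(a,(int(a.shape[1]*450/a.shape[0]),450),interpolation=cv2.INTER_CUBIC))
cv2.imwrite("pics/z6.png",cv2.resize(np.hstack(o),None,fx=.85,fy=.85))
s=manip.observe(); p=s["tcp_pos"]-[.6304,.0956,0];print(p,np.hypot(p[0],p[1]),np.degrees(np.arctan2(p[1],p[0])),s["wrist_force"])
E
```

```text
clock: 6.9
tcp_pos: [0.6117, 0.017, 0.1663]
eef_rot: [[0.002, 0.988, -0.157], [0.0, -0.157, -0.988], [-1.0, 0.002, -0.001]]
wrist_force: [2.3, 1.9, 2.5]
grip_width: 0.0
[-0.01931077 -0.07850096  0.16638582] 0.08084124649166864 -103.82002161987674 [-2.53429185  1.90758009  2.83394076]
```

View pics/z6.png

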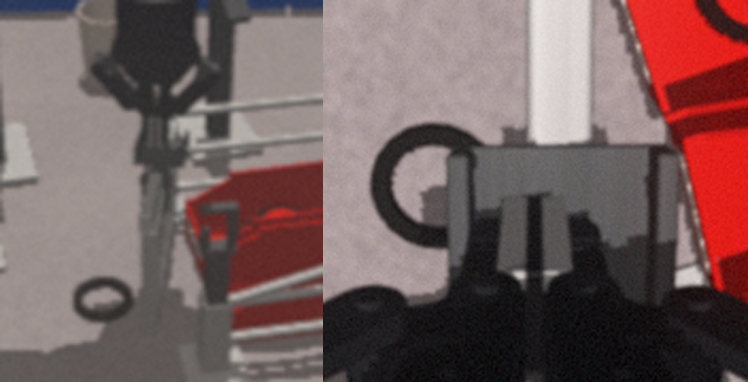

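```bash
python3 -m handwheel '[[255,[0,-5.6,-0.6],[4,0,0]],[255,[0,-12.4,-1.8],[9,0,0]],[255,[0,-19.2,-3.6],[14,0,0]],[255,[0,-25.7,-6.2],[19,0,0]],[255,[0,-30.8,-8.5],[23,0,0]]]';python3 - <<'E'
from h import *
s=manip.observe(); p=s["tcp_pos"]-[.6304,.0956,0];print(p,np.hypot(p[0],p[1]),np.degrees(np.arctan2(p[1],p[0])),s["wrist_force"])
E
```

```text
clock: 7.5
tcp_pos: [0.582, 0.0303, 0.1661]
eef_rot: [[0.0, 0.847, -0.531], [0.0, -0.531, -0.847], [-1.0, 0.0, -0.0]]
wrist_force: [3.5, 1.4, 1.3]
grip_width: 0.004
[-0.04844154 -0.06530756  0.16614383] 0.08131211711777567 -126.56597742927892 [3.53639199 1.38295043 1.28093808]
```

```bash
python3 -m handwheel '[[255,[0,-5.6,-0.6],[4,0,0]],[255,[0,-12.4,-1.8],[9,0,0]],[255,[0,-19.2,-3.6],[14,0,0]],[255,[0,-25.7,-6.2],[19,0,0]],[255,[0,-30.8,-8.5],[23,0,0]]]';python3 - <<'E'
from h import *
s=manip.observe(); p=s["tcp_pos"]-[.6304,.0956,0];print(p,np.hypot(p[0],p[1]),np.degrees(np.arctan2(p[1],p[0])),s["wrist_force"])
for n in ["side","wrist","scene"]:
    c=manip.read_camera(n); cv2.imwrite(f"pics/{n}7.png",c["pixels"])
E
```

```text
clock: 8.0
tcp_pos: [0.5605, 0.0537, 0.166]
eef_rot: [[0.001, 0.571, -0.821], [-0.001, -0.821, -0.571], [-1.0, 0.001, -0.0]]
wrist_force: [3.7, -0.8, 2.0]
grip_width: -0.002
[-0.06988711 -0.04187847  0.16597145] 0.08147401253028366 -149.06868733799098 [ 3.73667493 -0.76013818  1.9876104 ]
```

View pics/wrist7.png

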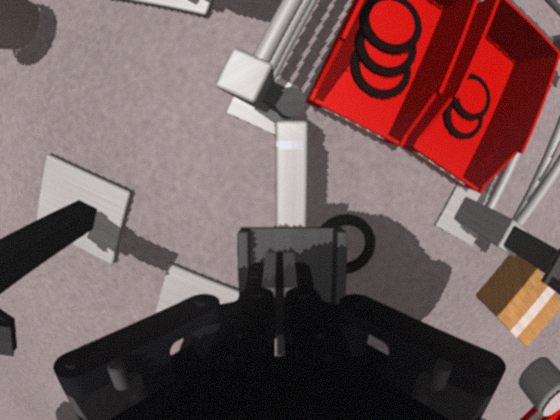

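View pics/scene7.png

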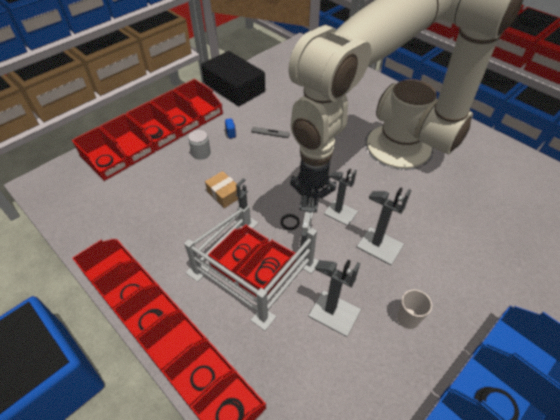

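```bash
python3 -m handwheel '[[255,[0,-5.6,-0.6],[4,0,0]],[255,[0,-11.1,-1.5],[8,0,0]],[255,[0,-16.5,-2.9],[12,0,0]],[255,[0,-19.2,-3.6],[14,0,0]],[255,[0,-19.2,-3.6],[14,0,0]]]';python3 - <<'E'
from h import *
s=manip.observe(); p=s["tcp_pos"]-[.6304,.0956,0];print(p,np.hypot(p[0],p[1]),np.degrees(np.arctan2(p[1],p[0])),s["wrist_force"])
o=[]
for n in ["side","wrist","scene"]:
    c=manip.read_camera(n); cv2.imwrite(f"pics/{n}8.png",c["pixels"])
    if n!="wrist":
        r=dict(side=(110,260,190,310),scene=(150,270,280,400))[n]
        a=c["pixels"][r[0]:r[1],r[2]:r[3]]; o.append(cv2.resize(a,(int(a.shape[1]*480/a.shape[0]),480),interpolation=cv2.INTER_CUBIC))
o=np.hstack(o);print(o.shape)
cv2.imwrite("pics/z8.png",cv2.resize(o,None,fx=.9,fy=.9))
E
```

```text
clock: 8.65
tcp_pos: [0.552, 0.0717, 0.1656]
eef_rot: [[-0.001, 0.362, -0.932], [0.0, -0.932, -0.362], [-1.0, -0.0, 0.001]]
wrist_force: [0.8, 1.2, 3.1]
grip_width: -0.002
[-0.07841357 -0.02391786  0.16563494] 0.08198019013058351 -163.03713942924603 [0.81771193 1.1517251  3.10111829]
(480, 864, 3)
```

View pics/z8.png

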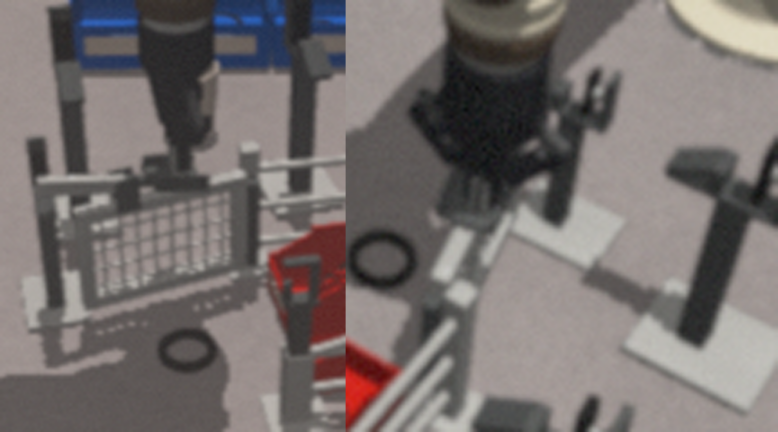

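```bash
python3 -m handwheel '[[255,[0,-2.8,-0.3],[2,0,0]],[255,[0,-5.6,-0.8],[4,0,0]],[255,[0,-5.6,-0.8],[4,0,0]]]' | grep -E "tcp|force"
```

```text
tcp_pos: [0.5506, 0.0769, 0.1655]
wrist_force: [0.3, 1.2, 1.6]
```

```bash
python3 -m handwheel '[[255,[0,-1.4,-0.2],[1,0,0]],[255,[0,-1.4,-0.2],[1,0,0]]]' | grep -E "tcp|force"
```

```text
tcp_pos: [0.5503, 0.0782, 0.1655]
wrist_force: [0.9, -1.2, 1.2]
```

```bash
python3 -m handwheel '[[255,[0,-1.4,-0.2],[1,0,0]],[255,[0,-1.4,-0.2],[1,0,0]]]' | grep -E "tcp|force"
```

```text
tcp_pos: [0.5501, 0.0796, 0.1654]
wrist_force: [-0.5, -0.6, 2.3]
```

```bash
python3 -m handwheel '[[255,[0,-1.4,-0.2],[1,0,0]],[255,[0,-1.4,-0.2],[1,0,0]]]' | grep -E "tcp|force"
```

```text
tcp_pos: [0.5498, 0.0812, 0.1654]
wrist_force: [0.1, 0.7, 1.5]
```

Run:
```python
from h import *
o=[]
for n in ["side","scene"]:
    c=manip.read_camera(n); cv2.imwrite(f"pics/{n}9.png",c["pixels"])
    if n!="wrist":
        r=dict(side=(130,250,185,275),scene=(150,240,300,390))[n]
        a=c["pixels"][r[0]:r[1],r[2]:r[3]]; o.append(cv2.resize(a,(int(a.shape[1]*500/a.shape[0]),500),interpolation=cv2.INTER_CUBIC))
o=np.hstack(o);print(o.shape)
cv2.imwrite("pics/z9.png",cv2.resize(o,None,fx=.88,fy=.88))
```

```text
(500, 875, 3)
```

View pics/z9.png

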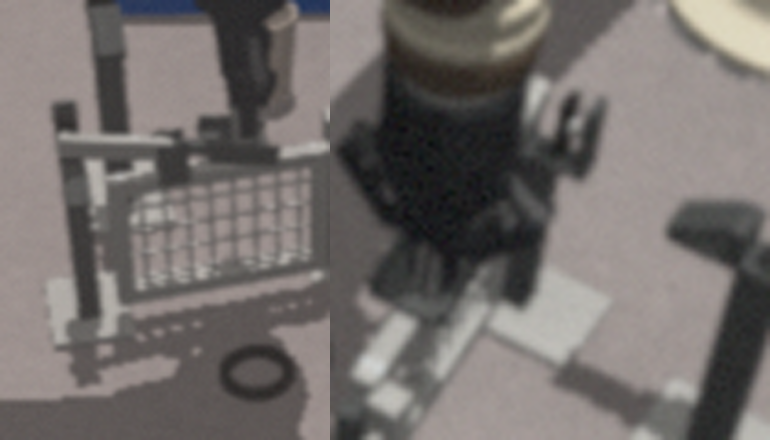

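```bash
python3 -m handwheel '[[255,[0,-1.1,-0.2],[0.8,0,0]],[255,[0,-1.1,-0.2],[0.8,0,0]]]' | grep -E "tcp|force"
```

```text
tcp_pos: [0.5496, 0.0825, 0.1654]
wrist_force: [-0.5, -1.6, 2.4]
```

```bash
python3 -m handwheel '[[255,[0,-1.1,-0.2],[0.8,0,0]],[255,[0,-1.1,-0.2],[0.8,0,0]]]' | grep -E "tcp|force"
```

```text
tcp_pos: [0.5495, 0.0838, 0.1653]
wrist_force: [-1.2, 0.0, 1.0]
```

```bash
python3 -m handwheel '[[255,[0,-1.0,-0.2],[0.7,0,0]],[255,[0,-1.0,-0.2],[0.7,0,0]]]' | grep -E "tcp|force"
```

```text
tcp_pos: [0.5494, 0.085, 0.1653]
wrist_force: [-1.1, -0.4, 1.9]
```

```bash
python3 -m handwheel '[[255,[0,-1.0,-0.2],[0.7,0,0]],[255,[0,-1.0,-0.2],[0.7,0,0]]]' | grep -E "tcp|force"
```

```text
tcp_pos: [0.5493, 0.0861, 0.1653]
wrist_force: [-0.9, -0.1, 2.3]
```

```bash
python3 -m handwheel '[[255,[0,-1.0,-0.2],[0.7,0,0]],[255,[0,-1.0,-0.2],[0.7,0,0]]]' | grep -E "tcp|force"
```

```text
tcp_pos: [0.5493, 0.0869, 0.1653]
wrist_force: [-0.9, -4.0, 1.2]
```

Run:
```python
from h import *
o=[]
for n in ["wrist","scene"]:
    c=manip.read_camera(n); cv2.imwrite(f"pics/{n}10.png",c["pixels"])
    r=dict(wrist=(150,330,170,390),scene=(150,240,300,390))[n]
    a=c["pixels"][r[0]:r[1],r[2]:r[3]]; o.append(cv2.resize(a,(int(a.shape[1]*400/a.shape[0]),400),interpolation=cv2.INTER_CUBIC))
o=np.hstack(o);print(o.shape)
cv2.imwrite("pics/z10.png",cv2.resize(o,None,fx=.88,fy=.88))
```

```text
(400, 888, 3)
```

View pics/z10.png

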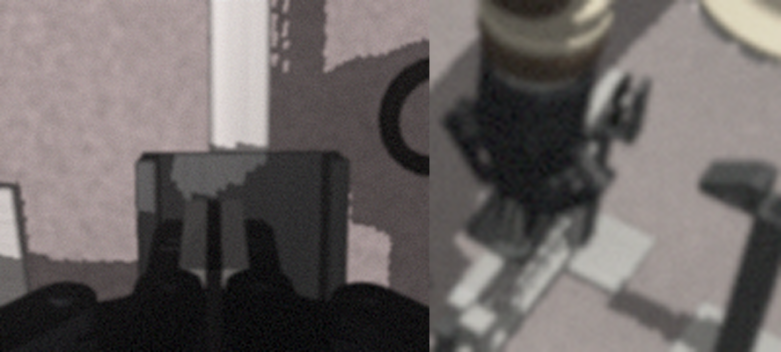

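```bash
python3 -m handwheel '[[255,[0,-0.7,-0.1],[0.5,0,0]],[255,[0,-0.7,-0.1],[0.5,0,0]]]' | grep -E "tcp|force"
```

```text
tcp_pos: [0.5493, 0.0872, 0.1653]
wrist_force: [-1.3, -5.2, 2.0]
```

```bash
python3 -m handwheel '[[255,[0,0.4,0],[0,0,0]],[255,[0,0.4,0],[0,0,0]]]' | grep -E "tcp|force"; python3 -m handwheel '[[255,[-2,0,0],[0,0,0]],[255,[-5,0,0],[0,0,0]],[255,[-8,0,0],[0,0,0]],[255,[-8,0,0],[0,0,0]]]' | grep -E "tcp|force"
python3 - <<'E'
from h import *
o=[]
for n in ["side","scene"]:
    c=manip.read_camera(n); cv2.imwrite(f"pics/{n}11.png",c["pixels"])
    r=dict(side=(130,250,185,275),scene=(150,240,300,390))[n]
    a=c["pixels"][r[0]:r[1],r[2]:r[3]]; o.append(cv2.resize(a,(int(a.shape[1]*500/a.shape[0]),500),interpolation=cv2.INTER_CUBIC))
o=np.hstack(o)
cv2.imwrite("pics/z11.png",cv2.resize(o,None,fx=.88,fy=.88))
E
```

```text
tcp_pos: [0.5494, 0.0867, 0.1652]
wrist_force: [-1.0, -2.7, 2.0]
tcp_pos: [0.5495, 0.0868, 0.1738]
wrist_force: [-0.5, -3.7, 1.6]
```

View pics/z11.png

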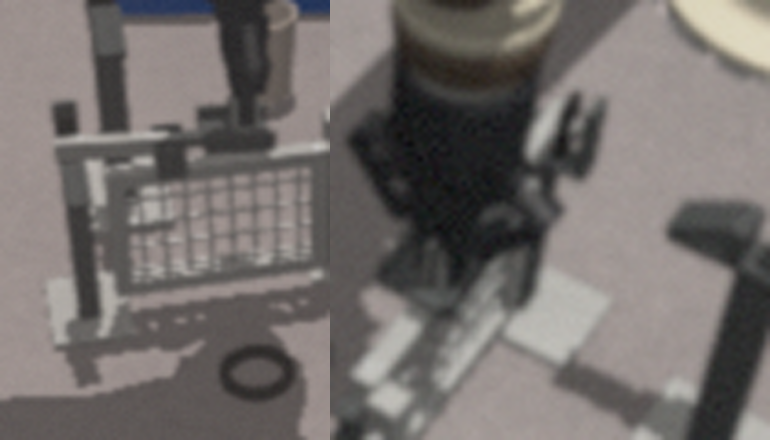

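```bash
python3 -m handwheel '[[255,[-2,0,0],[0,0,0]],[255,[-3.5,0,0],[0,0,0]],[255,[-3.5,0,0],[0,0,0]]]' | grep -E "tcp|force"; python3 -m handwheel '[[255,[-1.5,1,0],[0,0,0]],[255,[-3,1.5,0],[0,0,0]],[255,[-3,1.5,0],[0,0,0]]]' | grep -E "tcp|force"
python3 - <<'E'
from h import *
o=[]
for n in ["side","scene"]:
    c=manip.read_camera(n); cv2.imwrite(f"pics/{n}12.png",c["pixels"])
    r=dict(side=(130,250,185,275),scene=(150,240,300,390))[n]
    a=c["pixels"][r[0]:r[1],r[2]:r[3]]; o.append(cv2.resize(a,(int(a.shape[1]*500/a.shape[0]),500),interpolation=cv2.INTER_CUBIC))
o=np.hstack(o)
cv2.imwrite("pics/z12.png",cv2.resize(o,None,fx=.88,fy=.88))
E
```

```text
tcp_pos: [0.5496, 0.0867, 0.1773]
wrist_force: [-1.2, -3.6, 1.3]
tcp_pos: [0.5501, 0.0856, 0.1805]
wrist_force: [-0.2, 0.2, 0.9]
```

View pics/z12.png

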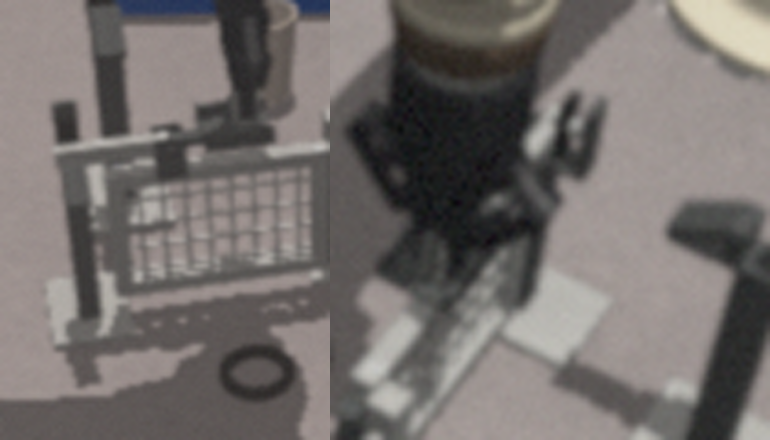

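```bash
python3 -m handwheel '[[255,[-8,1.5,0],[0,0,0]],[255,[-20,1.5,0],[0,0,0]],[255,[-50,1.5,0],[0,0,0]],[255,[-90,1.5,0],[0,0,0]],[255,[-100,1.5,0],[0,0,0]]]'; python3 -m handwheel '[[255,[0,0,-45],[0,0,0]],[255,[0,0,-90],[0,0,0]],[255,[0,0,-120],[0,0,0]],[255,[0,0,-120],[0,0,0]]]'
python3 - <<'E'
from h import *
o=[]
for n in ["side","scene","wrist"]:
    c=manip.read_camera(n); cv2.imwrite(f"pics/{n}13.png",c["pixels"])
    if n=="wrist": continue
    r=dict(side=(130,250,185,275),scene=(150,240,300,390))[n]
    a=c["pixels"][r[0]:r[1],r[2]:r[3]]; o.append(cv2.resize(a,(int(a.shape[1]*500/a.shape[0]),500),interpolation=cv2.INTER_CUBIC))
o=np.hstack(o)
cv2.imwrite("pics/z13.png",cv2.resize(o,None,fx=.88,fy=.88))
E
```

```text
clock: 13.0
tcp_pos: [0.5511, 0.0841, 0.2857]
eef_rot: [[0.004, 0.172, -0.985], [0.001, -0.985, -0.172], [-1.0, -0.0, -0.004]]
wrist_force: [0.2, -0.0, 0.7]
grip_width: -0.003
clock: 13.4
tcp_pos: [0.6723, 0.1052, 0.2822]
eef_rot: [[0.0, 0.172, -0.985], [0.0, -0.985, -0.172], [-1.0, -0.0, -0.0]]
wrist_force: [0.8, -0.1, -0.2]
grip_width: -0.0
```

View pics/z13.png

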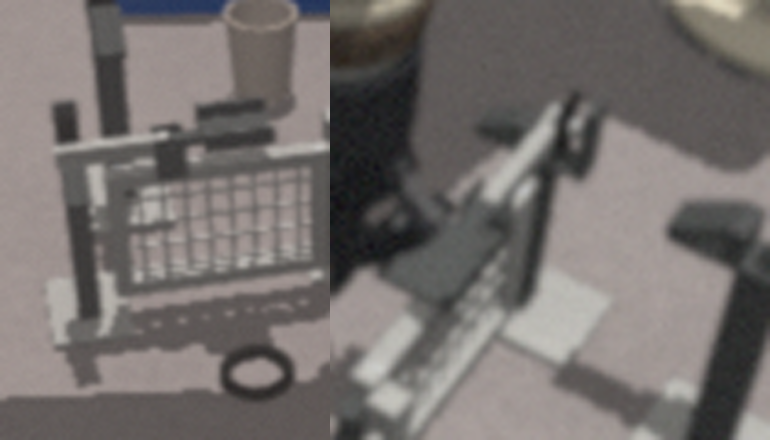

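View pics/wrist13.png

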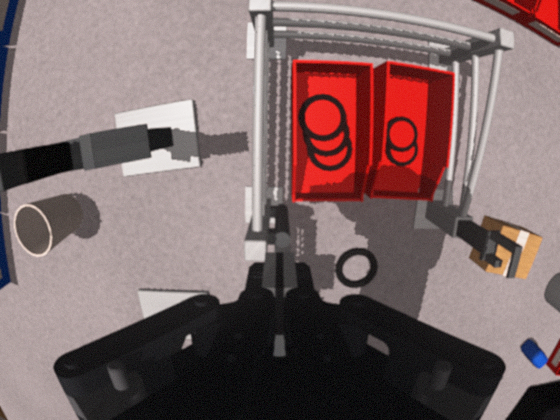

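```bash
python3 -m handwheel '[[255,[-40,0,45],[0,0,0]],[255,[-50,0,90],[0,0,0]],[255,[-50,0,135],[0,0,0]],[255,[-50,0,180],[0,0,0]],[255,[-50,0,220],[0,0,0]]]'|grep tcp; python3 -m handwheel '[[255,[0,0,40],[0,0,0]],[255,[0,0,80],[0,0,0]],[255,[0,0,110],[0,0,0]],[255,[0,0,110],[0,0,0]],[255,[0,0,110],[0,0,0]]]'
python3 - <<'E'
from h import *
c=manip.read_camera("wrist");cv2.imwrite("pics/wrist14.png",c["pixels"])
E
```

```text
tcp_pos: [0.4485, 0.0663, 0.3371]
clock: 14.55
tcp_pos: [0.3389, 0.0472, 0.3373]
eef_rot: [[0.012, 0.172, -0.985], [0.002, -0.985, -0.172], [-1.0, -0.0, -0.012]]
wrist_force: [0.3, 0.4, -0.4]
grip_width: 0.002
```

View pics/wrist14.png

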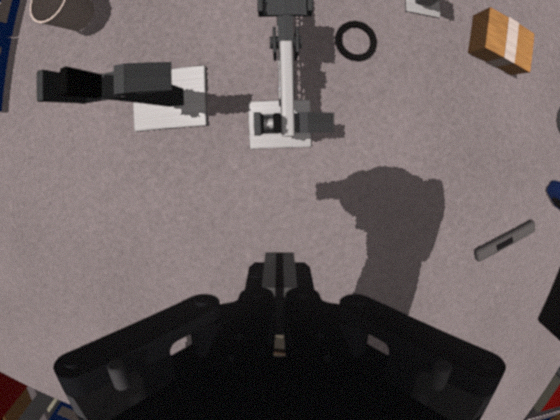

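Run:
```python
from h import *
a=cv2.imread("pics/wrist14.png")[30:160,225:355]
cv2.imwrite("pics/w14z.png",cv2.resize(a,None,fx=4.5,fy=4.5,interpolation=cv2.INTER_CUBIC))
```

```text
(no output)
```

View pics/w14z.png

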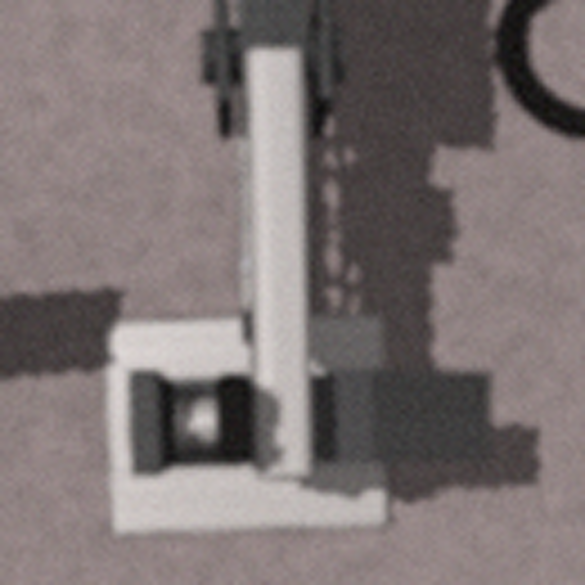

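Run:
```python
from h import *
cw=manip.read_camera("wrist"); cs=manip.read_camera("side"); cc=manip.read_camera("scene")
for n,c in (("side",cs),("scene",cc)): cv2.imwrite(f"pics/{n}15.png",c["pixels"])
a=cs["pixels"][150:210,185:285]; b=cc["pixels"][160:230,300:380]
cv2.imwrite("pics/s15z.png",cv2.resize(a,None,fx=8,fy=8,interpolation=cv2.INTER_CUBIC)); cv2.imwrite("pics/c15z.png",cv2.resize(b,None,fx=8,fy=8,interpolation=cv2.INTER_CUBIC))
# predicted bar top edge corners for level bar, two sides, in gate frame
for u,v in [(259,55),(303,50),(265,473),(309,473)]:
    p=plane(cw,"wrist",225+u/4.5,30+v/4.5,.179); print(p.round(4))
    for z in (.179,.187):
        q=plane(cw,"wrist",225+u/4.5,30+v/4.5,z)
        x=proj(cs,"side",q); y=proj(cc,"scene",q); print("  z",z,"s15z",np.round([(x[0]-185)*8,(x[1]-150)*8]),"c15z",np.round([(y[0]-300)*8,(y[1]-160)*8]))
```

```text
[0.4856 0.069  0.179 ]
  z 0.179 s15z [359. 131.] c15z [267. 240.]
  z 0.187 s15z [352. 114.] c15z [273. 221.]
[0.4883 0.0604 0.179 ]
  z 0.179 s15z [365. 144.] c15z [244. 231.]
  z 0.187 s15z [358. 126.] c15z [250. 213.]
[0.3994 0.0527 0.179 ]
  z 0.179 s15z [122. 159.] c15z [387.  96.]
  z 0.187 s15z [120. 140.] c15z [390.  81.]
[0.401  0.0439 0.179 ]
  z 0.179 s15z [123. 172.] c15z [366.  86.]
  z 0.187 s15z [122. 153.] c15z [369.  71.]
```

View pics/s15z.png

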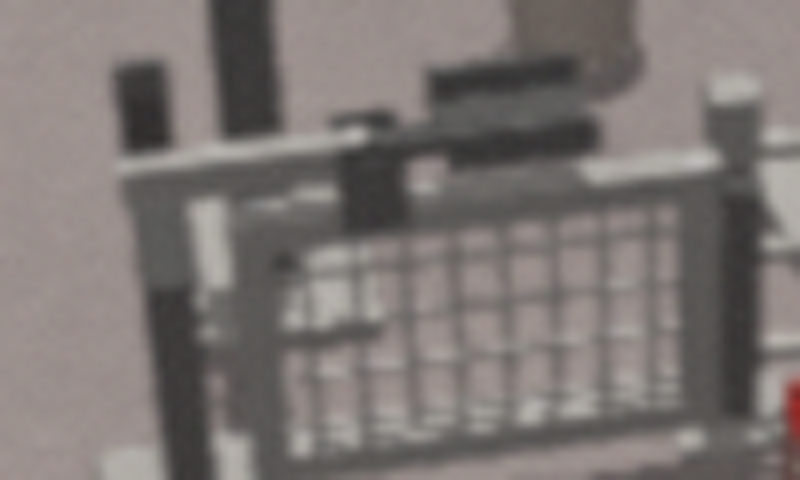

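View pics/c15z.png

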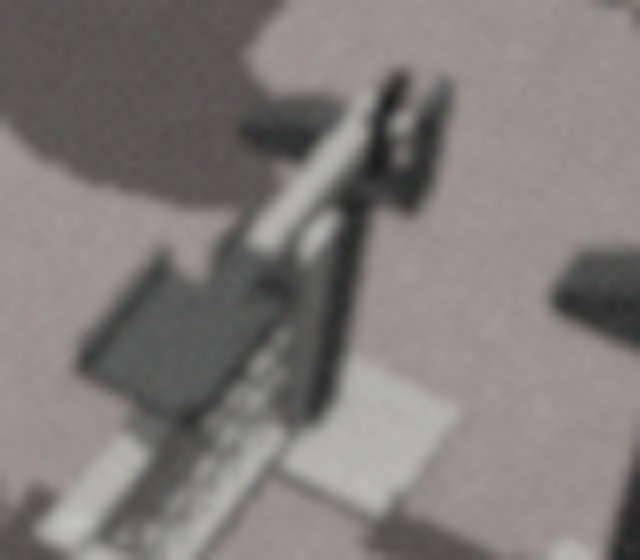

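```bash
python3 -c "
from workcell import manip
print(manip.finish_job()); print(manip.observe()['clock'])"
```

```text
the job is handed in; nothing more can be done
None
the job is handed in; nothing more can be done
```

The gate is open and latched back in the smallest hold-back post, and I handed the job in at about 14.7 s of the 48 s allowed. The hand-in reports no verdict, so the result below rests on my own checks.

**What I did:** I pressed the shut fingers into the thumb-lever tray, about 10.7 mm down, until the force rose to about 5 N as the bar touched the hood. I then drew the gate out by the tray's front rim along its arc until the bar met the rubber pad. There I eased off 0.4 mm, let the lever rise, and lifted the fingers clear.

**Last checks:**
- **Gate angle:** about 1.54 rad open, from the wrist camera view.
- **Bar in the pocket:** it lies between the cheek and the pad, about 2 mm off the middle towards the pad. That figure comes from a single view and is not corrected for the differing heights.
- **Bar level:** in the side view its free end sits within about 1 mm of the height expected for a level bar.
- **Forces:** wrist readings at the end of each move never passed about 6 N in all. I did not see the peaks within a move.
- **Robot clear:** the fingers were well away from everything before hand-in.
- **Bystanders:** nothing looked disturbed in the pictures and the arm did not go near them, but I did not measure their positions again.

No check failed or disagreed with another.

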